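# Snap the desiccant canister shut

## Task

Put the refillable desiccant canister back together: slip the slotted cartridge ring over the stem of the round base until it lies flat on the base, then set the knobbed cap on the stem and press it straight down, through the click, until it is fully home. Keep pressing firmly after the click and finish like that, with the fingers still pushing the cap down and not letting go. Leave everything else on the shelf where it is.

Things in the scene. Friction and masses are not known exactly. Their poses are not given: they have to be found in the camera images.
- canister: Base of the desiccant canister, white plastic, fixed: a disc 90 mm across, 10 mm thick, with an upright stem in its middle. The stem is 33 mm across from z = 10 to 28 mm, tapers to 28 mm at z = 31, then a neck 24 mm across goes up to z = 55 (top 3 mm chamfered to 18 mm across). Origin: centre of the underside; z up along the stem.
- stem_bumps (a point): On the stem's axis 43.5 mm above the canister's origin, the height of four round sprung bumps, 90 degrees apart, that stand out of the neck to 32 mm across and give way inwards.
- stem_top (a point): Centre of the top of the stem, 55 mm above the canister's underside.
- cartridge: Cartridge ring, white plastic with narrow upright grey slots round the outside: 56 mm outside, bore 36 mm, 24 mm high, about 60 g, loose. It passes over the bumps and fits the 33 mm stem; both ends are alike. Origin: centre of its underside; z up. Fully seated its origin is 10 mm above the canister's origin, its underside on the disc.
- cartridge_mid (a point): Centre of the cartridge ring, on its axis at half its height (12 mm from either face); 22 mm above the canister's origin when the ring is fully seated.
- cap: Snap cap, white plastic, about 45 g, loose, mouth down: round skirt 48 mm across, 24 mm high, with a solid round knob 28 mm across and 26 mm high on top (50 mm in all). Below, a mouth 28 mm across in a lip 3 mm thick; behind it a cavity 35 mm wide, its roof 20 mm above the mouth. Origin: centre of the mouth; z up through the knob.
- cap_mouth (a point): The cap's mouth centre (= its origin). It rests on the bumps about 47 mm above the canister's origin. Pressed from there, resistance peaks at 6 to 15 N (least if well centred) within 4 mm, drops (the click), and the cap is drawn down to a hard stop, roof on stem top: home, 35 mm above the canister's origin, 1 mm clear of the seated ring.
- cap_shoulder (a point): On the cap's axis, at the height of the flat shoulder round the foot of the knob, 24 mm above the mouth; fingertips gripping the knob can bear down on this shoulder, which is 10 mm wide.
- battery_center (a point): Bystander: centre of a loose AA-size steel battery, 14.4 mm across and 50 mm long, lying on the shelf.
- spacer: Bystander: a small loose aluminium ring 22 mm across, 8 mm high, bore 13 mm (too small for the stem). Origin: centre of its underside.
- case: Bystander: loose cream charging case, rounded box 52 x 66 x 26 mm. Origin: centre of its underside.
- saucer: Bystander: loose pale blue ceramic saucer, 110 mm across, 18 mm high. Origin: centre of its underside.
- jar: Bystander: loose white plastic jar with a screw-top lid, 52 mm across, 75 mm high. Origin: centre of its underside.
Not all that is in view belongs to the job. What is shaped like the cap but black or green is not meant.

How it is judged:
On the way, in this order (a step that is already met when the one before it is completed fails the run):
1. the cartridge ring is over the stem and lies flat on the base (horizontal distance between cartridge_mid and canister below 0.005 m and angle between the z axis of cartridge and the z axis of canister, either way round below 0.08 rad and z of cartridge_mid in the frame of canister between 0.018 and 0.025 m), for 0.2 s.
2. the cap is snapped home on the stem and is still being pressed down (horizontal distance between cap and canister below 0.004 m and angle between the z axis of cap and the z axis of canister, either way round below 0.08 rad and z of cap in the frame of canister between 0.031 and 0.0375 m and contact force between cap and canister above 3 N and contact force between the fingers and cap above 3 N), for 0.5 s.
At the end, for the whole second after the job is handed in: The ring lies flat round the stem (within 5 mm of the axis, 3 mm of its seat), the cap is home (origin 31 to 37.5 mm above the canister's origin, within 4 mm of the axis), both within 0.08 rad of upright, and the fingers still press the cap onto the stem with over 3 N through the last second (all of step 1 and all of step 2); the arm keeps its last pose, push and grip.
It fails at once if a loose bystander (battery, small ring, case, saucer, jar) was moved more than 30 mm (distance of any of battery_center, spacer, case, saucer, jar from where it was at the start of the episode above 0.03 m).
It also fails if it takes over 67 s, if anything falls off the work surface, if the arm or the gripper's body presses on something with over 40 N, if the wrist force passes 120 N, or if a joint passes its speed limit or range.

## Robot

A 6-joint arm with a two-finger parallel gripper is mounted at the origin on the work surface. World frame = base frame: x ahead of the robot, y to its left, z up, the work surface at z = 0. Lengths are in m, angles in rad, forces in N, time in s.
With the tool pointing down it reaches from about 0.375 to 0.975 m from the base axis. Payload 3.8 kg.
Tool frame: the origin (TCP) lies midway between the tips of the shut fingers; the grasp point (between the pads) lies 19 mm behind it; z points along the fingers, y is the line along which they close (so a half turn about z gives the same grasp; the last joint's range is limited). The gripper opens to 85 mm and grips with 20 to 120 N. Pads are 22 mm wide; open, the fingers measure 114 mm over their backs; the gripper's body (76 mm by 85 mm) begins 54 mm behind the grasp point. The pads swing forward as they close: fully open they stand 13 mm farther back than shut.
Start: joints at [1.109, 0.264, 1.604, -0, 1.274, -0.037], TCP at [0.278, 0.615, 0.231] pointing down, gripper open.
Joint ranges: [-2.63, 2.63], [-0.94, 2.18], [0.31, 2.57], [-1.31, 4.45], [0, 2.66], [-2.55, 2.55]. Speed limits (rad/s): [2.57, 2.57, 3.14, 3.14, 3.14, 3.14].

## Interface

Orientations are given as a rotation vector (axis times angle).
In Python, from workcell import bot gives the robot as it stands.
- The arm moves only by the tool step_arm, never from a script. Its argument "motion" is a list of rows, each a list of 5 numbers: the finger opening in cm, from 0 to 8.54, then the shift along the tool's x, y, z in cm, then the turn about the tool's z in degrees. In form: [[claw, dx, dy, dz, twist], ...]. A call has 1 to 20 rows; each row is the pose to reach, as a shift and turn from the pose commanded when the call began, along the tool's axes at that moment; what a row does not reach only later rows make up. A row lasts 1/10 s, in which the tool goes at most 50 mm and 8.59 degrees, less where a joint would pass 70% of its speed; a pose out of reach is approached as far as the arm can. A call with a gripper value outside its range is refused whole. The fingers move at their own pace and stop on an object; "force" is the grip in N (left out, the last holds). Time passes only in rows, so rows that repeat a pose let the fingers close. It gives the time, the measured TCP pose, the force, the opening and the grip force at its end, in the units of the state.
- bot.read_state(): the state, without advancing time (a new reading comes with each control period).
- bot.read_camera(name): name is "side" or "top"; returns (picture, depth): 400x640x3 uint8, red, green, blue; 400x640 float32, m along the optical axis (not along the pixel's ray), 0 where there is no reading.
- bot.calibration(name): a dict with "mtx" (3x3 intrinsics, pixels), "origin" and "orientation" of the camera in the world. Camera axes: x right, y up, looking along -z (the intrinsics and any distortion apply to the point x, -y, -z); pixel columns grow to the right and rows downward; lengths in m; the calibration is good to about 2 mm. A picture is of the moment at which its call begins. calibration takes no time and is no camera call.
- bot.finish_job(): hands the job in; it is judged then, once.
The state is a dict: "time": time; "q": joint angles; "joint_vel": joint speeds; "joint_torque": joint torques, N m; "tool_pos": TCP position; "tcp_rot": TCP orientation; "wrist_force": force on the tool from outside, world axes, zero at the start; "torque": the same for the moment, N m; "width": opening from 0.0 (shut) to 1.0 (fully open); "grip_force": force on a finger pad.
Only numpy, scipy, OpenCV 4.12 (cv2) and the standard library are available. Lean on these libraries where they do the work, as an engineer would, in place of code of your own. Each camera call takes 0.05 s, during which the arm holds its last target. There are 200 camera calls.

## Working session

There is one attempt and no reset: what is moved stays moved. The work goes in short steps, Python scripts to look and compute and a tool call to move; the robot and the scene stay as the last step left them, time stands still between calls to the robot, and variables do not carry over. Pictures are saved under pics/ and viewed, at most 10 in all, crops included, and the job is handed in when it is done.

Besides the shell and the picture viewer there is one more tool, called after "Request:" by a JSON object that holds its "api" and its "payload". step_arm: Moves the arm, as the interface text tells. Its arguments: {"type":"object","properties":{"motion":{"type":"array","items":{"type":"array","items":{"type":"number"}}},"force":{"type":"number"}},"required":["motion"]}

```bash
mkdir -p pics; python3 - <<'E'
from workcell import bot
import cv2,numpy as np
for n in("top","side"):
    p,d=bot.read_camera(n); cv2.imwrite(f"pics/{n}0.png",p[:,:,::-1]); np.savez(f"{n}0.npz",p=p,d=d)
    c=bot.calibration(n); print(n,c)
s=bot.read_state();print(s)
E
```

```text
top {'mtx': array([[437.85088407,   0.        , 320.52207977],
       [  0.        , 437.85088407, 198.13259705],
       [  0.        ,   0.        ,   1.        ]]), 'origin': array([0.51041546, 0.07429284, 1.08860277]), 'orientation': array([ 0.0535436 , -0.04322159, -1.56297344])}
side {'mtx': array([[429.4174869 ,   0.        , 321.83137099],
       [  0.        , 429.4174869 , 199.72089447],
       [  0.        ,   0.        ,   1.        ]]), 'origin': array([ 0.48061445, -0.81572703,  1.02434759]), 'orientation': array([ 0.74153959, -0.02533675, -0.11840559])}
{'time': 0.1, 'q': array([ 1.10908251e+00,  2.64683125e-01,  1.60523898e+00,  4.45338632e-05,
        1.27370916e+00, -3.68905708e-02]), 'joint_vel': array([ 0.00015383, -0.00060596, -0.00128948, -0.00126444,  0.00047956,
       -0.00043637]), 'joint_torque': array([-9.66112361e-05, -5.16706145e+01, -3.68589377e+01, -6.12761733e-05,
        6.22424457e-03,  1.35205451e-05]), 'tool_pos': array([0.27789492, 0.61441484, 0.23008212]), 'tcp_rot': array([-0.6622091 , -3.07044862,  0.00308621]), 'wrist_force': array([-0.88603566, -0.14105474,  0.73115856]), 'torque': array([ 0.00130008,  0.02269912, -0.0269429 ]), 'grip_force': 0.0, 'width': 1.0027592866682862}
```

View pics/top0.png

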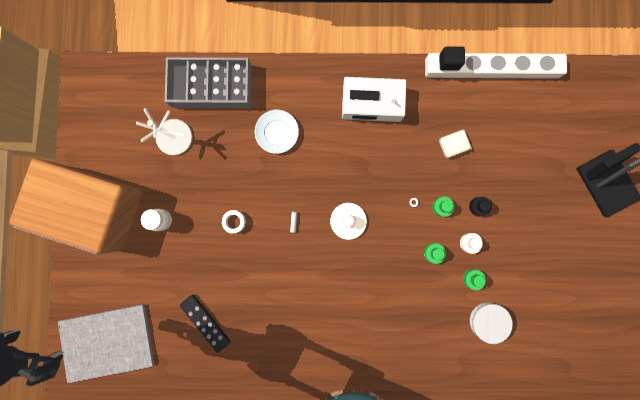

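View pics/side0.png

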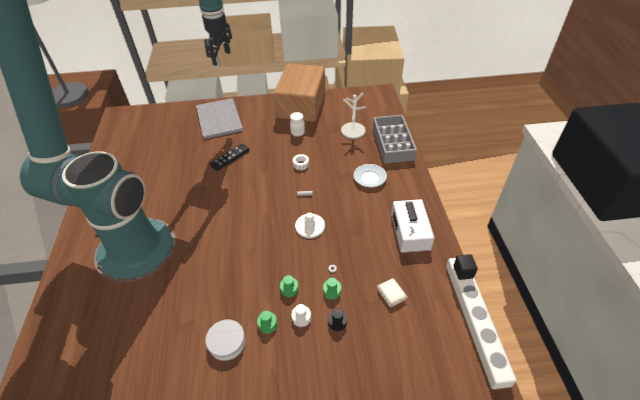

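The top view shows the ring at (233,222), the base with its stem at (348,221), the battery at (294,222) and the jar at (155,220). Cap-shaped items are green at (444,207), (435,254) and (475,280), black at (481,207), and white at (471,243). The white one fits the description; in the side view it is at (301,316). Next I'll measure positions and make an enlarged crop to confirm.

```bash
cat > h.py <<'E'
import numpy as np,cv2
from workcell import bot
from scipy.spatial.transform import Rotation as R
def cam(n):
    c=bot.calibration(n); return c['mtx'],np.array(c['origin']),R.from_rotvec(c['orientation']).as_matrix()
def ray(n,u,v):
    K,o,M=cam(n); return o,M@np.array([(u-K[0,2])/K[0,0],-(v-K[1,2])/K[1,1],-1])
def onplane(n,uv,z):
    o,d=ray(n,*uv); return o+d*(z-o[2])/d[2]
def cloud(n,d):
    K,o,M=cam(n); v,u=np.mgrid[:d.shape[0],:d.shape[1]]
    P=np.stack([(u-K[0,2])/K[0,0]*d,-(v-K[1,2])/K[1,1]*d,-d],-1); return P@M.T+o
def white(p,thr=110,sat=60):
    h=cv2.cvtColor(p,cv2.COLOR_RGB2HSV); return (h[...,1]<sat)&(h[...,2]>thr)
E
python3 - <<'E'
from h import *
boxes={"top":{"ring":(233,222,20),"base":(348,221,26),"cap":(471,243,16)},"side":{"ring":(301,162,14),"base":(310,225,20),"cap":(301,316,16)}}
crops=[]
for n in boxes:
    f=np.load(n+"0.npz");p,d=f['p'],f['d'];C=cloud(n,d);W=white(p)
    for k,(u,v,r) in boxes[n].items():
        s=np.s_[v-r:v+r,u-r:u+r]; w=W[s]; m=w&(d[s]>0);Q=C[s][m]
        print(n,k,"n",m.sum(),"z pct",np.percentile(Q[:,2],[1,10,50,90,99]).round(4),"x",np.percentile(Q[:,0],[1,99]).round(4),"y",np.percentile(Q[:,1],[1,99]).round(4))
        cnt,_=cv2.findContours(w.astype(np.uint8),cv2.RETR_EXTERNAL,cv2.CHAIN_APPROX_NONE); c=max(cnt,key=cv2.contourArea)
        e=cv2.fitEllipse(c); e0=(e[0][0]+u-r,e[0][1]+v-r)
        print("  ellipse",np.round(e0,1),np.round(e[1],1),"plane:",{z:onplane(n,e0,z)[:2].round(4).tolist() for z in(.01,.024)})
        for lo,hi in((.018,.03),(.045,.062)):
            q=Q[(Q[:,2]>lo)&(Q[:,2]<hi)]
            if len(q)>5: (cx,cy),rr=cv2.minEnclosingCircle(q[:,:2].astype(np.float32)); print("  ",lo,hi,len(q),"med z",np.median(q[:,2]).round(4),"mec",round(cx,4),round(cy,4),round(rr,4),"mean",q.mean(0).round(4))
        crops.append(cv2.resize(p[v-28:v+28,u-28:u+28],(260,260),interpolation=cv2.INTER_CUBIC))
cv2.imwrite("pics/crops.png",np.vstack([np.hstack(crops[:3]),np.hstack(crops[3:])])[:,:,::-1])
E
```

```text
top ring n 302 z pct [-0.002   0.0079  0.0224  0.0255  0.0281] x [0.4922 0.5464] y [0.2676 0.322 ]
  ellipse [233.1 221.2] [22.3 23.2] plane: {0.01: [0.5185, 0.2965], 0.024: [0.5184, 0.2936]}
   0.018 0.03 244 med z 0.0229 mec 0.5177 0.2948 0.0285 mean [0.5175 0.2943 0.023 ]
top base n 1049 z pct [-0.0005  0.0063  0.0092  0.0318  0.0562] x [0.4795 0.5636] y [-0.0281  0.0555]
  ellipse [348.  220.7] [35.5 36. ] plane: {0.01: [0.5218, 0.0138], 0.024: [0.5217, 0.0145]}
   0.018 0.03 28 med z 0.0279 mec 0.521 0.0139 0.016 mean [0.5211 0.0195 0.0271]
   0.045 0.062 91 med z 0.0527 mec 0.5208 0.0133 0.0145 mean [0.5211 0.0137 0.0521]
top cap n 358 z pct [-0.0033  0.0108  0.0238  0.0488  0.0508] x [0.4483 0.4938] y [-0.309  -0.2622]
  ellipse [470.9 242.8] [19.6 21.7] plane: {0.01: [0.4701, -0.2871], 0.024: [0.4706, -0.2824]}
   0.018 0.03 174 med z 0.0224 mec 0.469 -0.2857 0.0244 mean [ 0.47   -0.2799  0.0225]
   0.045 0.062 107 med z 0.0482 mec 0.4694 -0.2856 0.014 mean [ 0.4695 -0.285   0.0483]
side ring n 213 z pct [-0.0005  0.0035  0.0192  0.0267  0.0299] x [0.4905 0.5448] y [0.2653 0.
[... 209 characters left out ...]
9  0.006   0.0113  0.0439  0.0576] x [0.4783 0.5646] y [-0.0313  0.0546]
  ellipse [309.6 225.3] [24.9 29.3] plane: {0.01: [0.5207, 0.0092], 0.024: [0.5201, -0.0022]}
   0.018 0.03 29 med z 0.0256 mec 0.5194 0.01 0.0157 mean [0.5194 0.0031 0.0249]
   0.045 0.062 61 med z 0.0532 mec 0.5199 0.0107 0.0152 mean [0.5194 0.0087 0.0529]
side cap n 364 z pct [-0.0015  0.0038  0.0249  0.051   0.0543] x [0.4458 0.4931] y [-0.3108 -0.2574]
  ellipse [300.8 315.2] [19.1 22.4] plane: {0.01: [0.4693, -0.284], 0.024: [0.4695, -0.2913]}
   0.018 0.03 156 med z 0.0239 mec 0.4689 -0.2872 0.0249 mean [ 0.4685 -0.2943  0.0239]
   0.045 0.062 99 med z 0.0503 mec 0.47 -0.2871 0.0147 mean [ 0.4692 -0.2879  0.0501]
```

View pics/crops.png

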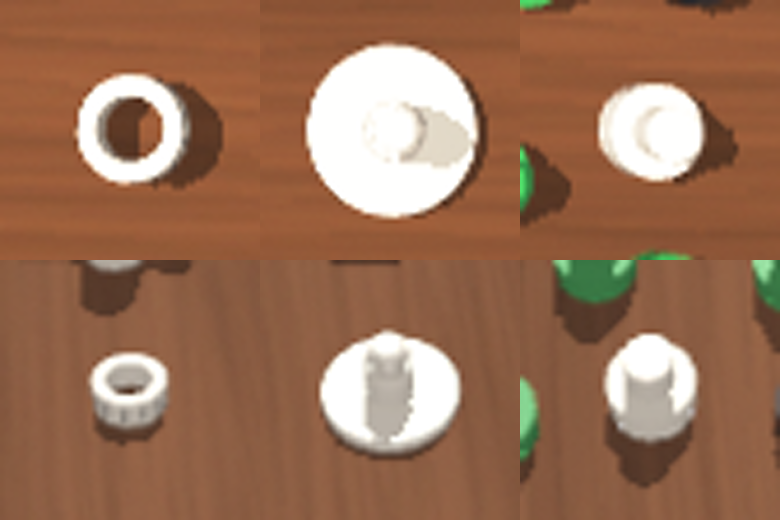

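The enlarged crop confirms it: slotted ring on the left, base with stem in the middle, and the white knobbed cap with knob up on the right. Heights and radii from both cameras match the given sizes: ring about (0.517,0.294), base about (0.5205,0.0125), cap about (0.469,-0.286). I'll compute the shift to the ring next.

```bash
cat >> h.py <<'E'
def go(x,y,z):
    s=bot.read_state(); M=R.from_rotvec(s['tcp_rot']).as_matrix(); p=np.array(s['tool_pos'])
    print("t",round(s['time'],2),"tcp",p.round(4),"shift cm",(M.T@(np.array([x,y,z])-p)*100).round(2),"F",np.round(s['wrist_force'],1),"w",round(s['width'],3),"grip",round(s['grip_force'],1),"q6",round(s['q'][5],2))
    return M
E
python3 -c "
from h import *
print(go(.517,.2945,.12).round(3));go(.517,.2945,.006)"
```

```text
t 0.1 tcp [0.2779 0.6144 0.2301] shift cm [-34.97 -19.27  11.04] F [-0.9 -0.1  0.7] w 1.003 grip 0.0 q6 -0.04
[[-0.911  0.412 -0.001]
 [ 0.412  0.911 -0.002]
 [ 0.    -0.002 -1.   ]]
t 0.1 tcp [0.2779 0.6144 0.2301] shift cm [-34.97 -19.25  22.44] F [-0.9 -0.1  0.7] w 1.003 grip 0.0 q6 -0.04
```

Request:
{"api": "step_arm", "payload": {"motion": [[8.5,-3.5,-1.9,0,0],[8.5,-7,-3.9,0,0],[8.5,-10.5,-5.8,0,0],[8.5,-14,-7.7,1,0],[8.5,-17.5,-9.6,2,0],[8.5,-21,-11.6,4,0],[8.5,-24.5,-13.5,6,0],[8.5,-28,-15.4,8,0],[8.5,-31.5,-17.3,10,0],[8.5,-35,-19.3,11,0],[8.5,-35,-19.3,11,0],[8.5,-35,-19.3,11,0],[8.5,-35,-19.3,11,0]]}}

```text
time: 1.4
tool_pos: [0.5172, 0.2956, 0.1215]
tcp_rot: [-0.662, -3.071, -0.001]
wrist_force: [0.6, 0.3, -0.4]
width: 0.998
grip_force: 0.0
```

```bash
python3 -c "
from h import *
go(.517,.2945,.006)"
```

```text
t 1.4 tcp [0.5172 0.2956 0.1215] shift cm [-0.03 -0.12 11.55] F [ 0.6  0.3 -0.4] w 0.998 grip 0.0 q6 -0.67
```

Request:
{"api": "step_arm", "payload": {"motion": [[8.5,0,-0.1,3,0],[8.5,0,-0.1,6,0],[8.5,0,-0.1,8.5,0],[8.5,0,-0.1,10.5,0],[8.5,0,-0.1,11.5,0],[8.5,0,-0.1,11.5,0],[5,0,-0.1,11.5,0],[5,0,-0.1,11.5,0],[5,0,-0.1,11.5,0],[5,0,-0.1,11.5,0],[5,0,-0.1,11.5,0],[5,0,-0.1,11.5,0],[5,0,-0.1,11.5,0],[5,0,-0.1,11.5,0]], "force": 40}}

```text
time: 2.8
tool_pos: [0.5187, 0.2951, 0.0086]
tcp_rot: [0.662, 3.068, 0.004]
wrist_force: [-1.5, 1.3, 5.5]
width: 0.637
grip_force: 42.2
```

```bash
python3 -c "
from h import *
go(.517,.2945,.1)"
```

```text
t 2.8 tcp [0.5187 0.2951 0.0086] shift cm [ 0.11 -0.09 -9.14] F [-1.5  1.3  5.5] w 0.637 grip 42.2 q6 -0.67
```

Request:
{"api": "step_arm", "payload": {"motion": [[5,0,0,-1,0],[5,0,0,-3,0],[5,0,0,-6,0],[5,0,0,-9,0],[5,0,0,-11,0],[5,0,0,-11,0],[5,0,0,-11,0],[5,0,0,-11,0]]}}

```text
time: 3.6
tool_pos: [0.5159, 0.2933, 0.1147]
tcp_rot: [-0.662, -3.069, 0.003]
wrist_force: [-0.5, -0.7, -0.4]
width: 0.64
grip_force: 42.4
```

```bash
python3 - <<'E'
from h import *
M=go(.5205,.0125,.115)
x,y,z=bot.read_state()['tool_pos']
cr=[]
for n in("top","side"):
    p,d=bot.read_camera(n);np.savez(n+"1.npz",p=p,d=d);C=cloud(n,d)
    K,o,Mc=cam(n);c=Mc.T@(np.array([x,y,z])-o);u=int(K[0,0]*c[0]/-c[2]+K[0,2]);v=int(-K[1,1]*c[1]/-c[2]+K[1,2])
    s=np.s_[v-30:v+30,u-30:u+30];w=white(p)[s]&(d[s]>0);Q=C[s][w]
    Q=Q[(np.hypot(Q[:,0]-x,Q[:,1]-y)<.045)&(abs(Q[:,2]-z)<.04)]
    print(n,u,v,len(Q),"z",np.percentile(Q[:,2],[2,25,50,75,98]).round(4),"xy lo/hi",np.percentile(Q,[1,99],axis=0).round(4).tolist())
    cr.append(cv2.resize(p[v-40:v+40,u-40:u+40],(390,390),interpolation=cv2.INTER_CUBIC))
cv2.imwrite("pics/ring1.png",np.hstack(cr)[:,:,::-1])
E
```

```text
t 3.6 tcp [0.5159 0.2933 0.1147] shift cm [-1.199e+01 -2.540e+01  1.000e-02] F [-0.5 -0.7 -0.4] w 0.64 grip 42.4 q6 -0.67
top 224 221 64 z [0.1117 0.1273 0.1285 0.1298 0.1328] xy lo/hi [[0.5173, 0.2672, 0.1111], [0.5422, 0.2881, 0.133]]
side 298 139 145 z [0.1067 0.1169 0.1254 0.1306 0.1438] xy lo/hi [[0.4878, 0.2575, 0.106], [0.5408, 0.3173, 0.1496]]
```

View pics/ring1.png

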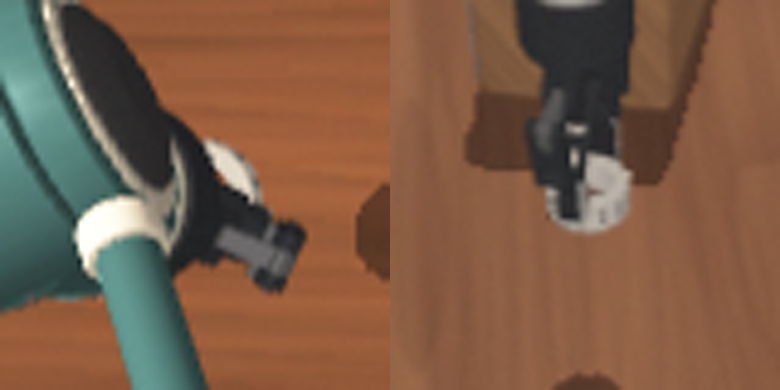

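The picture shows the ring held between the fingers, level, at about (588,195) in the crop's right half. I'll move it over the stem and check.

Request:
{"api": "step_arm", "payload": {"motion": [[5,-0.8,-1.7,0,0],[5,-2.4,-5.1,0,0],[5,-4.4,-9.4,0,0],[5,-6.4,-13.7,0,0],[5,-8.4,-18,0,0],[5,-10.3,-22.1,0,0],[5,-11.5,-24.7,0,0],[5,-11.9,-25.6,0,0],[5,-11.9,-25.6,2,0],[5,-11.9,-25.6,3.5,0],[5,-11.9,-25.6,3.5,0],[5,-11.9,-25.6,3.5,0]]}}

```text
time: 4.9
tool_pos: [0.5193, 0.012, 0.0808]
tcp_rot: [-0.661, -3.069, 0.0]
wrist_force: [0.3, -0.2, -0.7]
width: 0.642
grip_force: 42.4
```

```bash
python3 - <<'E'
from h import *
go(.5205,.012,.022)
cr=[]
for n in("top","side"):
    p,d=bot.read_camera(n);np.savez(n+"2.npz",p=p,d=d);C=cloud(n,d)
    K,o,Mc=cam(n);c=Mc.T@(np.array([.5205,.012,.06])-o);u=int(K[0,0]*c[0]/-c[2]+K[0,2]);v=int(-K[1,1]*c[1]/-c[2]+K[1,2])
    W=white(p)&(d>0);Q=C[W]
    Q=Q[(np.hypot(Q[:,0]-.52,Q[:,1]-.012)<.045)]
    for nm,lo,hi in(("ringtop",.086,.096),("ringall",.066,.1),("disc",.004,.016)):
        q=Q[(Q[:,2]>lo)&(Q[:,2]<hi)]
        if len(q)>5: print(n,nm,len(q),"med z",np.median(q[:,2]).round(4),"mec",np.round(cv2.minEnclosingCircle(q[:,:2].astype(np.float32))[0],4),"lohi",np.percentile(q[:,:2],[0,2,98,100],axis=0).round(4).tolist())
    cr.append(cv2.resize(p[v-40:v+40,u-40:u+40],(390,390),interpolation=cv2.INTER_CUBIC))
cv2.imwrite("pics/ring2.png",np.hstack(cr)[:,:,::-1])
E
```

```text
t 4.9 tcp [0.5193 0.012  0.0808] shift cm [-0.11  0.06  5.88] F [ 0.3 -0.2 -0.7] w 0.642 grip 42.4 q6 -1.17
side ringtop 53 med z 0.0923 mec [0.5237 0.0072] lohi [[0.495, -0.0207], [0.5123, -0.0204], [0.5459, 0.0338], [0.546, 0.0342]]
side ringall 140 med z 0.0923 mec [0.5154 0.0083] lohi [[0.4922, -0.0207], [0.4949, -0.0186], [0.545, 0.034], [0.546, 0.037]]
side disc 402 med z 0.0108 mec [0.5197 0.0119] lohi [[0.4759, -0.0326], [0.4789, -0.0302], [0.5605, 0.0441], [0.563, 0.0496]]
```

View pics/ring2.png

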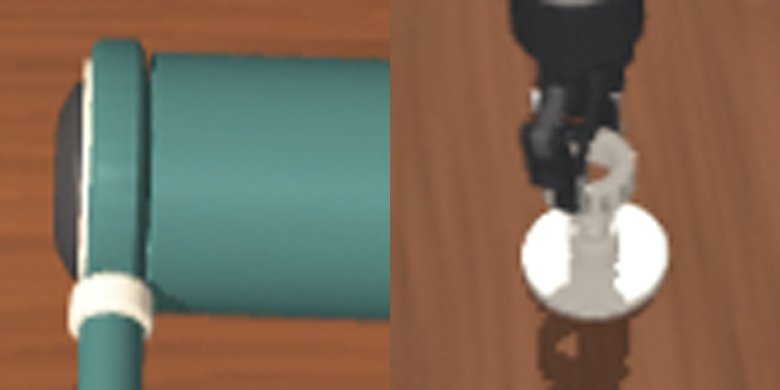

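Side crop: the ring at (600,165) is above the stem and disc, centred at (595,255). It is within about 3 mm of the axis, slightly towards −y. I'll lower it with a small correction and watch the force.

Request:
{"api": "step_arm", "payload": {"motion": [[5,0,0.15,1,0],[5,0,0.15,1.6,0],[5,0,0.15,2.2,0],[5,0,0.15,2.6,0],[5,0,0.15,3,0],[5,0,0.15,3.4,0],[5,0,0.15,3.8,0],[5,0,0.15,3.8,0]]}}

```text
time: 5.8
tool_pos: [0.5202, 0.013, 0.0426]
tcp_rot: [-0.662, -3.07, 0.0]
wrist_force: [-0.3, -0.4, -0.6]
width: 0.637
grip_force: 42.4
```

```bash
python3 - <<'E'
from h import *
for i in range(1): go(.5205,.012,.019)
p,d=bot.read_camera("side");C=cloud("side",d)
print(bot.read_state()['wrist_force'].round(1),bot.read_state()['torque'].round(2))
W=white(p)&(d>0);Q=C[W];Q=Q[(np.hypot(Q[:,0]-.52,Q[:,1]-.012)<.033)&(Q[:,2]>.02)]
q=Q[(Q[:,2]>.045)]
A=np.c_[q[:,:2]-[.52,.012],np.ones(len(q))];print(len(q),np.percentile(q,[0,2,50,98,100],axis=0).round(4).tolist())
cv2.imwrite("pics/ring3.png",cv2.resize(p[175:265,265:355],(540,540),interpolation=cv2.INTER_CUBIC)[:,:,::-1])
E
```

```text
t 5.8 tcp [0.5202 0.013  0.0426] shift cm [-0.08 -0.08  2.36] F [-0.3 -0.4 -0.6] w 0.637 grip 42.4 q6 -1.17
[-0.8 -0.3 -0.1] [0.02 0.05 0.  ]
210 [[0.493, -0.0209, 0.0453], [0.499, -0.0194, 0.0466], [0.5256, -0.0009, 0.0605], [0.5453, 0.0362, 0.4331], [0.5514, 0.0388, 0.434]]
```

View pics/ring3.png

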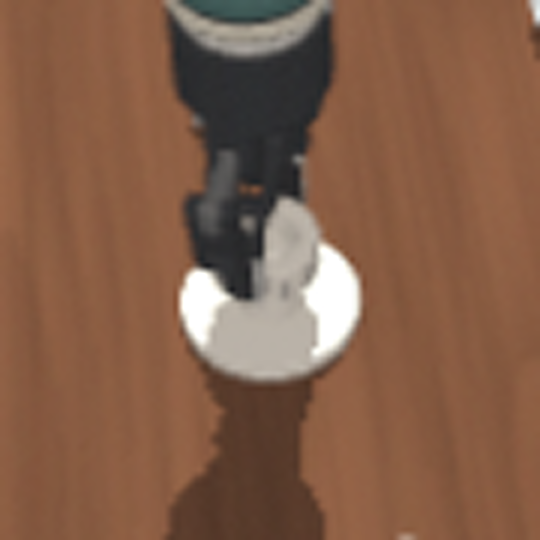

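No contact so far, and the stem is inside the ring at about (290,235). I'll continue down slowly.

Request:
{"api": "step_arm", "payload": {"motion": [[5,0,0,0.3,0],[5,0,0,0.6,0],[5,0,0,0.9,0],[5,0,0,1.2,0],[5,0,0,1.5,0],[5,0,0,1.8,0],[5,0,0,1.8,0]]}}

```text
time: 6.55
tool_pos: [0.5204, 0.013, 0.0248]
tcp_rot: [-0.662, -3.071, 0.0]
wrist_force: [-0.2, 0.3, -0.2]
width: 0.639
grip_force: 42.4
```

Request:
{"api": "step_arm", "payload": {"motion": [[5,0,0,0.2,0],[5,0,0,0.4,0],[5,0,0,0.5,0],[5,0,0,0.5,0]]}}

```text
time: 6.95
tool_pos: [0.5205, 0.013, 0.0201]
tcp_rot: [-0.662, -3.071, 0.0]
wrist_force: [0.3, -1.1, -0.9]
width: 0.638
grip_force: 42.4
```

Request:
{"api": "step_arm", "payload": {"motion": [[7,0,0,0.5,0],[8,0,0,0.5,0],[8,0,0,0.5,0],[8,0,0,0.5,0],[8,0,0,0.5,0],[8,0,0,-1,0],[8,0,0,-4,0],[8,0,0,-8,0],[8,0,0,-10,0],[8,0,0,-10,0],[8,0,0,-10,0]]}}

```text
time: 8.05
tool_pos: [0.5208, 0.0131, 0.1205]
tcp_rot: [0.662, 3.07, 0.0]
wrist_force: [-0.3, -0.1, -0.3]
width: 0.938
grip_force: 0.0
```

```bash
python3 -c "
from h import *
print(go(.4693,-.2863,.12).round(3))"
```

```text
t 8.05 tcp [0.5208 0.0131 0.1205] shift cm [ -7.65 -29.4    0.04] F [-0.3 -0.1 -0.3] w 0.938 grip 0.0 q6 -1.17
[[-0.911  0.412  0.001]
 [ 0.412  0.911 -0.   ]
 [-0.001  0.    -1.   ]]
```

Request:
{"api": "step_arm", "payload": {"motion": [[6,-0.7,-2.7,0,0],[6,-1.9,-7.4,0,0],[6,-3.1,-12,0,0],[5,-4.4,-16.8,0,0],[5,-5.6,-21.5,0,0],[5,-6.9,-26.5,0,0],[5,-7.4,-28.5,0,0],[5,-7.65,-29.4,0,0],[5,-7.65,-29.4,0,0],[5,-7.65,-29.4,0,0],[5,-7.65,-29.4,0,0]]}}

```text
time: 9.15
tool_pos: [0.4692, -0.2846, 0.1197]
tcp_rot: [-0.66, -3.07, -0.001]
wrist_force: [0.3, -0.2, -0.4]
width: 0.586
grip_force: 0.0
```

```bash
python3 - <<'E'
from h import *
go(.4693,-.2863,.026)
cr=[]
for n,(u,v) in(("top",(348,221)),("side",(310,220))):
    p,d=bot.read_camera(n);C=cloud(n,d);W=white(p)&(d>0);Q=C[W];Q=Q[np.hypot(Q[:,0]-.5205,Q[:,1]-.012)<.045]
    q=Q[(Q[:,2]>.027)&(Q[:,2]<.041)];r=np.hypot(q[:,0]-.5205,q[:,1]-.012);
    st=Q[(Q[:,2]>.047)&(Q[:,2]<.062)]
    for nm,g in(("ring",q),("stem",st)): 
        if len(g)>5: print(n,nm,len(g),"z",np.percentile(g[:,2],[5,50,95]).round(4),"mec",np.round(cv2.minEnclosingCircle(g[:,:2].astype(np.float32)),4) if 0 else cv2.minEnclosingCircle(g[:,:2].astype(np.float32)))
    q=q[np.hypot(q[:,0]-.5205,q[:,1]-.012)>.019]
    A=np.c_[q[:,:2]-[.5205,.012],np.ones(len(q))]; print(" plane",np.linalg.lstsq(A,q[:,2],rcond=None)[0].round(4))
    cr.append(cv2.resize(p[v-30:v+30,u-30:u+30],(390,390),interpolation=cv2.INTER_CUBIC))
cv2.imwrite("pics/seat.png",np.hstack(cr)[:,:,::-1])
E
```

```text
t 9.15 tcp [ 0.4692 -0.2846  0.1197] shift cm [-0.09 -0.15  9.37] F [ 0.3 -0.2 -0.4] w 0.586 grip 0.0 q6 -1.74
top ring 279 z [0.0285 0.0327 0.0361] mec ((0.5206348299980164, 0.015028504654765129), 0.027959167957305908)
top stem 82 z [0.048  0.0528 0.0564] mec ((0.5205954313278198, 0.013459774665534496), 0.014334745705127716)
 plane [ 0.0018 -0.0011  0.0328]
side ring 69 z [0.0278 0.0339 0.0377] mec ((0.5279040336608887, 0.014036796987056732), 0.026976939290761948)
side stem 16 z [0.0506 0.0547 0.0575] mec ((0.5261200666427612, 0.013366916216909885), 0.007689467631280422)
 plane [0.0375 0.059  0.0335]
```

View pics/seat.png

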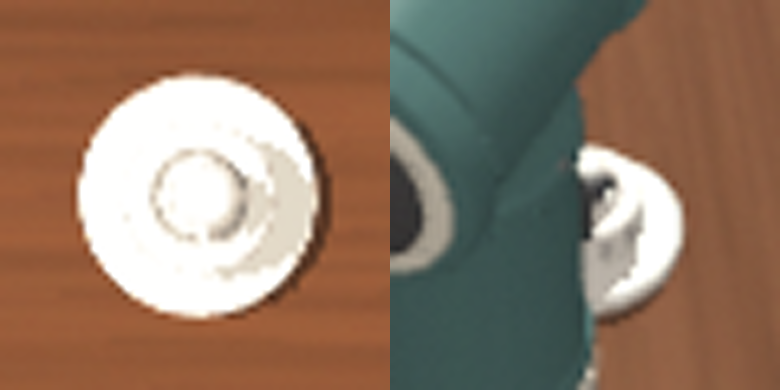

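The ring is seated: its top is at 0.033 (0.034 expected), level, and round the stem at (200,195) in the crop. Now I'll grasp the cap knob.

Request:
{"api": "step_arm", "payload": {"motion": [[5,0,0,3,0],[5,0,0,6,0],[5,0,0,8,0],[5,0,0,9.2,0],[5,0,0,9.2,0],[2,0,0,9.2,0],[2,0,0,9.2,0],[2,0,0,9.2,0],[2,0,0,9.2,0],[2,0,0,9.2,0],[2,0,0,9.2,0],[2,0,0,9.2,0]], "force": 25}}

```text
time: 10.45
tool_pos: [0.4703, -0.287, 0.0297]
tcp_rot: [0.662, 3.069, -0.001]
wrist_force: [-0.5, 0.4, 6.2]
width: 0.314
grip_force: 25.2
```

Request:
{"api": "step_arm", "payload": {"motion": [[2,0,0,0.2,0],[2,0,0,0.4,0],[2,0,0,0.4,0]]}}

```text
time: 10.75
tool_pos: [0.4709, -0.2873, 0.0288]
tcp_rot: [0.662, 3.068, -0.001]
wrist_force: [-7.1, 5.7, 26.1]
width: 0.316
grip_force: 27.9
```

Request:
{"api": "step_arm", "payload": {"motion": [[2,0,0,-0.2,0],[2,0,0,-0.4,0],[2,0,0,-0.4,0],[2,0,0,-0.4,0],[2,0,0,-2,0],[2,0,0,-5,0],[2,0,0,-9,0],[2,0,0,-12,0],[2,0,0,-12,0],[2,0,0,-12,0],[2,0,0,-12,0]], "force": 100}}

```text
time: 11.85
tool_pos: [0.4677, -0.2854, 0.1421]
tcp_rot: [-0.662, -3.067, -0.002]
wrist_force: [-0.4, -0.1, -0.8]
width: 0.293
grip_force: 98.3
```

```bash
python3 - <<'E'
from h import *
go(.5205,.0125,.145)
x,y,z=.4695,-.286,.12
for n in("top","side"):
    p,d=bot.read_camera(n);C=cloud(n,d)
    Q=C[white(p)&(d>0)];Q=Q[(np.hypot(Q[:,0]-x,Q[:,1]-y)<.04)&(Q[:,2]>.08)&(Q[:,2]<.19)]
    if len(Q)>5:print(n,len(Q),np.percentile(Q,[1,50,99],axis=0).round(4).tolist())
    K,o,Mc=cam(n);c=Mc.T@(np.array([x,y,z])-o);u=int(K[0,0]*c[0]/-c[2]+K[0,2]);v=int(-K[1,1]*c[1]/-c[2]+K[1,2])
    if n=="side": cv2.imwrite("pics/cap1.png",cv2.resize(p[v-35:v+35,u-35:u+35],(560,560),interpolation=cv2.INTER_CUBIC)[:,:,::-1])
E
```

```text
t 11.85 tcp [ 0.4677 -0.2854  0.1421] shift cm [ 7.47 29.32 -0.24] F [-0.4 -0.1 -0.8] w 0.293 grip 98.3 q6 -1.74
top 169 [[0.4444, -0.2958, 0.1148], [0.4568, -0.2703, 0.1354], [0.4897, -0.2593, 0.1875]]
side 241 [[0.4443, -0.3082, 0.1132], [0.4736, -0.2992, 0.136], [0.4884, -0.2711, 0.1708]]
```

View pics/cap1.png

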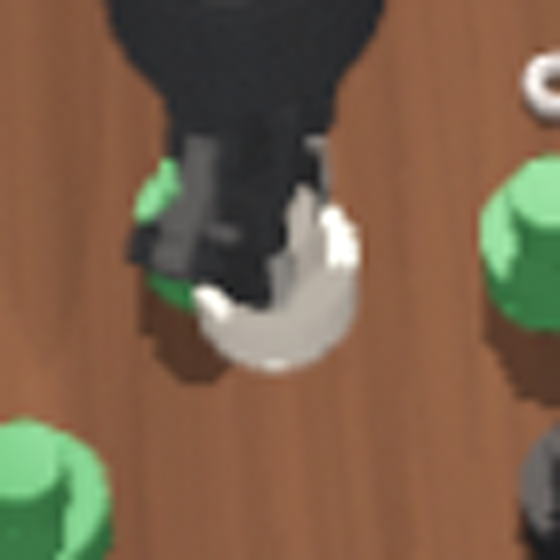

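The picture shows the white cap held upright by its knob, skirt at (275,310). The neighbours are untouched. I'll move over the stem.

Request:
{"api": "step_arm", "payload": {"motion": [[2,0.7,2.7,0,0],[2,1.9,7.3,0,0],[2,3.2,12,0,0],[2,4.4,16.8,0,0],[2,5.6,21.4,0,0],[2,6.8,26,0,0],[2,7.4,28.3,0,0],[2,7.65,29.3,0,0],[2,7.65,29.3,2,0],[2,7.65,29.3,4,0],[2,7.65,29.3,4,0],[2,7.65,29.3,4,0]]}}

```text
time: 13.15
tool_pos: [0.5193, 0.0115, 0.1034]
tcp_rot: [-0.663, -3.068, 0.001]
wrist_force: [-0.7, -0.3, 0.1]
width: 0.293
grip_force: 98.5
```

```bash
python3 - <<'E'
from h import *
go(.5205,.0125,.077)
p,d=bot.read_camera("side");C=cloud("side",d)
Q=C[white(p)&(d>0)];Q=Q[(np.hypot(Q[:,0]-.5205,Q[:,1]-.012)<.046)&(Q[:,2]<.11)]
for nm,lo,hi in(("skirt",.068,.1),("ring",.012,.033),("disc",.004,.014)):
    q=Q[(Q[:,2]>lo)&(Q[:,2]<hi)]; print(nm,len(q),np.percentile(q,[1,50,99],axis=0).round(4).tolist())
cv2.imwrite("pics/cap2.png",cv2.resize(p[170:260,265:355],(590,590),interpolation=cv2.INTER_CUBIC)[:,:,::-1])
E
```

```text
t 13.15 tcp [0.5193 0.0115 0.1034] shift cm [-0.07  0.14  2.64] F [-0.7 -0.3  0.1] w 0.293 grip 98.5 q6 -1.17
skirt 134 [[0.4939, -0.0116, 0.0738], [0.5176, -0.0043, 0.0935], [0.5396, 0.0256, 0.0998]]
ring 186 [[0.4808, -0.0287, 0.012], [0.5176, -0.0026, 0.0192], [0.5606, 0.0364, 0.0328]]
disc 272 [[0.4767, -0.0314, 0.0047], [0.5173, -0.008, 0.0103], [0.5612, 0.0453, 0.0137]]
```

View pics/cap2.png

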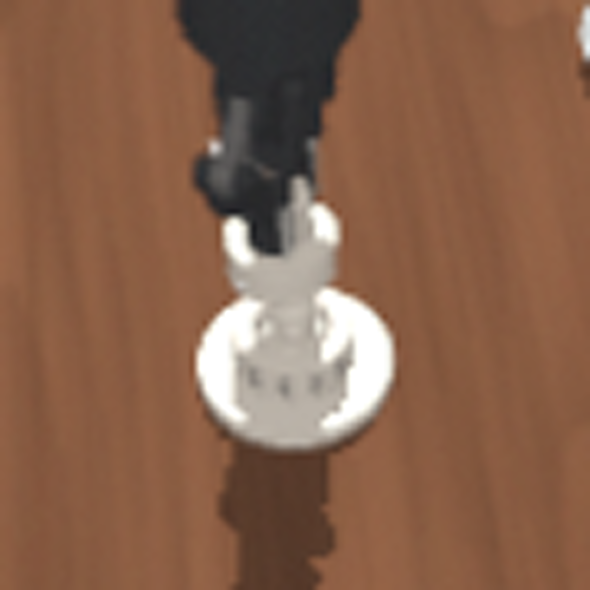

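The cap is above the stem, with its skirt centred at about (283,260) and the disc at (295,365). It is about 2 mm too low in x, as it was at the pick, so I'll correct that and lower to the bumps.

Request:
{"api": "step_arm", "payload": {"motion": [[2,-0.18,0.08,0.5,0],[2,-0.18,0.08,1,0],[2,-0.18,0.08,1.5,0],[2,-0.18,0.08,2,0],[2,-0.18,0.08,2.2,0],[2,-0.18,0.08,2.2,0]]}}

```text
time: 13.8
tool_pos: [0.5217, 0.0122, 0.0817]
tcp_rot: [-0.662, -3.07, 0.0]
wrist_force: [-0.0, -0.8, -0.7]
width: 0.293
grip_force: 98.5
```

```bash
python3 - <<'E'
from h import *
go(.5205,.0125,.077)
p,d=bot.read_camera("side");C=cloud("side",d)
Q=C[white(p)&(d>0)];Q=Q[(np.hypot(Q[:,0]-.5205,Q[:,1]-.012)<.046)&(Q[:,2]<.11)]
for nm,lo,hi in(("skirt",.052,.08),("disc",.004,.014)):
    q=Q[(Q[:,2]>lo)&(Q[:,2]<hi)]; print(nm,len(q),np.percentile(q,[1,50,99],axis=0).round(4).tolist())
E
```

```text
t 13.8 tcp [0.5217 0.0122 0.0817] shift cm [ 0.13 -0.02  0.47] F [-0.  -0.8 -0.7] w 0.293 grip 98.5 q6 -1.17
skirt 145 [[0.4969, -0.012, 0.053], [0.5222, -0.0026, 0.0747], [0.5426, 0.024, 0.0798]]
disc 263 [[0.477, -0.0314, 0.0044], [0.5207, -0.0079, 0.0103], [0.5615, 0.0462, 0.0139]]
```

Skirt centre x is 0.5198 against 0.5193 for the disc, so it is aligned. Pressing now.

Request:
{"api": "step_arm", "payload": {"motion": [[2,0,0,0.2,0],[2,0,0,0.4,0],[2,0,0,0.6,0],[2,0,0,0.6,0]]}}

```text
time: 14.25
tool_pos: [0.5223, 0.012, 0.0762]
tcp_rot: [0.662, 3.071, -0.0]
wrist_force: [0.1, -0.2, 0.6]
width: 0.293
grip_force: 98.6
```

Request:
{"api": "step_arm", "payload": {"motion": [[2,0,0,0.2,0],[2,0,0,0.4,0],[2,0,0,0.4,0]]}}

```text
time: 14.55
tool_pos: [0.5232, 0.0121, 0.0735]
tcp_rot: [0.662, 3.069, 0.001]
wrist_force: [-0.4, 0.7, 4.4]
width: 0.291
grip_force: 99.1
```

Request:
{"api": "step_arm", "payload": {"motion": [[2,0,0,0.2,0],[2,0,0,0.4,0],[2,0,0,0.4,0]]}}

```text
time: 14.85
tool_pos: [0.522, 0.0121, 0.0674]
tcp_rot: [-0.662, -3.071, 0.0]
wrist_force: [2.4, -0.1, -6.4]
width: 0.291
grip_force: 98.5
```

Request:
{"api": "step_arm", "payload": {"motion": [[2,0,0,0.2,0],[2,0,0,0.4,0],[2,0,0,0.5,0],[2,0,0,0.5,0]]}}

```text
time: 15.25
tool_pos: [0.522, 0.0123, 0.0643]
tcp_rot: [-0.662, -3.07, 0.0]
wrist_force: [-4.0, -0.7, 8.0]
width: 0.291
grip_force: 99.9
```

Request:
{"api": "step_arm", "payload": {"motion": [[2,0,0,0.2,0],[2,0,0,0.3,0],[2,0,0,0.3,0],[2,0,0,0.3,0],[2,0,0,0.3,0],[2,0,0,0.3,0],[2,0,0,0.3,0],[2,0,0,0.3,0],[2,0,0,0.3,0],[2,0,0,0.3,0],[2,0,0,0.3,0]]}}

```text
time: 16.35
tool_pos: [0.5222, 0.0122, 0.0642]
tcp_rot: [-0.662, -3.07, 0.0]
wrist_force: [-12.1, -0.2, 27.0]
width: 0.291
grip_force: 102.0
```

```bash
python3 - <<'E'
from h import *
go(.5205,.0125,.06)
p,d=bot.read_camera("side");C=cloud("side",d)
Q=C[white(p)&(d>0)];Q=Q[(np.hypot(Q[:,0]-.5205,Q[:,1]-.012)<.046)&(Q[:,2]<.11)]
for nm,lo,hi in(("skirt",.037,.065),("shoulder",.05,.068),("disc",.004,.014)):
    q=Q[(Q[:,2]>lo)&(Q[:,2]<hi)]; print(nm,len(q),np.percentile(q,[1,50,80,99],axis=0).round(4).tolist())
cv2.imwrite("pics/end.png",cv2.resize(p[175:265,265:355],(540,540),interpolation=cv2.INTER_CUBIC)[:,:,::-1])
E
```

```text
t 16.35 tcp [0.5222 0.0122 0.0642] shift cm [ 0.16 -0.04  0.42] F [-12.1  -0.2  27. ] w 0.291 grip 102.0 q6 -1.17
skirt 142 [[0.4965, -0.0117, 0.0375], [0.5219, -0.0017, 0.0562], [0.5361, 0.0087, 0.0596], [0.5425, 0.0257, 0.062]]
shoulder 99 [[0.4971, -0.0115, 0.0504], [0.5226, 0.0004, 0.0584], [0.536, 0.0105, 0.0604], [0.5422, 0.0259, 0.0669]]
disc 267 [[0.4767, -0.0321, 0.0044], [0.5183, -0.0077, 0.0104], [0.5506, 0.016, 0.0118], [0.563, 0.0443, 0.0138]]
```

View pics/end.png

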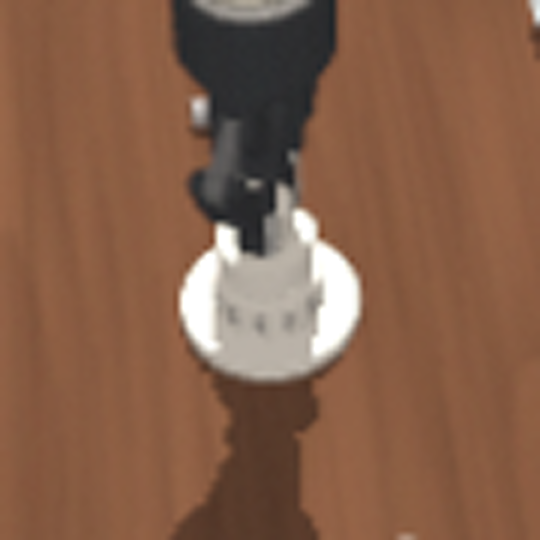

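The cap (265,265) is home just above the ring. Its shoulder is at about 0.059 m as expected, it is centred, and it is held against the hard stop with 27 N.

```bash
python3 -c "
from workcell import bot
print(bot.finish_job())"
```

```text
the job is handed in; nothing more can be done
None
```

The job is handed in: the ring is seated flat on the base, and the cap is snapped fully home with the fingers still pressing it down at about 27 N; no verdict came back on hand-in.

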